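Draw a watch on its sled through the tunnel demagnetiser

ROBOT

A 6-joint arm with a two-finger parallel gripper is mounted at the origin on the work surface. World frame = base frame: x ahead of the robot, y to its left, z up, the work surface at z = 0. Lengths are in m, angles in rad, forces in N, time in s.
With the tool pointing down it reaches from about 0.325 to 0.85 m from the base axis. Payload 4.4 kg.
Tool frame: the origin (TCP) lies between the finger pads; the fingertips stand 22 mm ahead of it and the grasp point (between the pads) lies 3 mm ahead of it; z points along the fingers, y is the line along which they close (so a half turn about z gives the same grasp; the last joint's range is limited). The gripper opens to 94 mm and grips with 3 to 60 N. Pads are 16 mm wide; open, the fingers measure 119 mm over their backs; the gripper's body (75 mm by 177 mm) begins 78 mm behind the grasp point.
Start: joints at [1.06, 0.207, 1.542, -0, 1.393, -0.15], TCP at [0.203, 0.538, 0.227] pointing down, gripper open.
Joint ranges: [-2.73, 2.73], [-0.86, 2.22], [0.23, 2.46], [-1.11, 4.25], [0.08, 2.63], [-2.82, 2.82]. Speed limits (rad/s): [2.79, 2.79, 3.14, 3.14, 3.14, 3.14].

INTERFACE

Orientations are given as a rotation vector (axis times angle).
In Python, from station import ctrl gives the robot as it stands.
- The arm moves only by the tool move_arm, never from a script. Its argument "deltas" is a list of rows, each an object with "slide": the shift along the tool's x, y, z in m, a list of three; "rotation": the turn, a rotation vector about the tool's x, y, z in degrees, a list of three; "claw": the opening, from -1 (shut) to 1 (fully open). A call has 1 to 10 rows; each row is the pose to reach, as a shift and turn from the pose commanded when the call began, along the tool's axes at that moment; what a row does not reach only later rows make up. A row lasts 1/12 s, in which the tool goes at most 41.7 mm and 7.16 degrees, less where a joint would pass 70% of its speed; a pose out of reach is approached as far as the arm can. A call with a gripper value outside its range is refused whole. The fingers move at their own pace and stop on an object; "squeeze" is the grip in N (left out, the last holds). Time passes only in rows, so rows that repeat a pose let the fingers close. It gives the time, the measured TCP pose, the force, the opening and the grip force at its end, in the units of the state.
- ctrl.read_state(): the state, without advancing time (a new reading comes with each control period).
- ctrl.camera(name): name is "scene" or "top" or "wrist"; returns a dict with "pixels" (420x560x3 uint8, blue, green, red), "fx", "fy", "cx", "cy" (pixels), "camera_from_world" (4x4, takes a point from world to camera coordinates). Camera axes: x right, y down, z forward; pixel columns grow to the right and rows downward; lengths in m; the calibration is good to about 2 mm. The wrist camera is an equidistant fisheye: a pixel r from the principal point sees the ray r / f radians off the axis. A picture is of the moment at which its call begins. There is no depth.
- ctrl.job_done(): hands the job in; it is judged then, once.
Trained networks look in a picture, given as the dict that the camera call returned (one of the last four; its "shot" number tells which), for a name from the list of things; names that differ only in an ending like _2 or _b are one class to them, and where a whole thing is asked for, a point or a joint stands for the part that bears it (a point fixed in the world has none). Each returns a list of dicts, best first, with "conf" (0 to 1); they miss things now and then, are a little off and sometimes report something else, mostly with a low value. They report only what shows in the picture. A call takes as long as a camera call. They do not tell look-alikes from the thing itself.
- ctrl.look_for(picture, target): "bbox" ([left, top, right, bottom] in pixels, round what is visible of it).
- ctrl.outline_of(picture, target): "region" (420x560 bool, what is visible of it) and "bbox" ([left, top, right, bottom] in pixels, round what is visible of it).
- ctrl.landmark_of(picture, target): "position" ([row, column] in pixels: a listed point, or the origin of a listed thing).
The state is a dict: "t": time; "q": joint angles; "qvel": joint speeds; "tau": joint torques, N m; "position": TCP position; "orientation": TCP orientation; "force": force on the tool from outside, world axes, zero at the start; "torque": the same for the moment, N m; "width": finger opening in m; "finger_force": force on a finger pad.
Only numpy, scipy, OpenCV 4.12 (cv2) and the standard library are available. Lean on these libraries where they do the work, as an engineer would, in place of code of your own. Each camera call takes 0.05 s, during which the arm holds its last target. There are 200 camera calls.

TASK

Demagnetise the watch: slide its wooden sled along the deck, without lifting it, through the white tunnel from the flared side and right out of the other side, then on until the front of the sled holds the orange sprung plunger roughly half-way in - never push the plunger to the end of its travel. Leave the sled and plunger like that, with the watch still lying in its pocket, and do not disturb the loose things around or on the machine.

Things in the scene. Friction and masses are not known exactly. Their poses are not given: they have to be found in the camera images.
- runway: Fixed tunnel demagnetiser. Origin: on the bench under the tunnel's centre; z up, the sled travels to its -y. Grey deck 150 mm wide (x), top at z = 12 mm, from y +330 to -360 mm. White tunnel y +35 to -35 mm, 140 mm wide; passage 76 mm wide, 48 mm high above the deck; roof top at z = 74 mm. A gripper does not fit in the passage.
- mouth (a point): Middle of the tunnel's entry mouth, at deck height (runway y = +35 mm). Aluminium guide rails, 14 mm high above the deck, are 76 mm apart from 10 mm before this mouth through to the far end; before that they flare, to 133 mm apart 110 mm before the mouth, and stay so.
- exit (a point): Middle of the tunnel's exit on the far side, at deck height (runway y = -35 mm). The end-stop with the plunger is beyond it.
- sled: Loose sled, about 0.4 to 0.7 kg, on the deck on the entry (+y) side. Origin: centre of its underside; z up, -y end goes first. Dark wood board 70 mm wide (x), 180 long (y), 10 thick. At each end an upright brass bar 56 wide (x), 8 thick (y), outer face flush with the board's end, top 40 mm above the underside. In the middle a pocket, 62 mm square outside, rims 6 mm high.
- front (a point): Middle of the outer face of the sled's front (-y) brass bar, 25 mm above the sled's underside: the spot that meets the plunger.
- watch: Steel wristwatch head without a strap, 41 mm across, 12 mm high, lying loose, dial up, in the sled's pocket. Origin: centre of its underside.
- plunger (a joint): Orange sprung plunger (cap 25 mm across, 37 mm above the bench, facing +y) on a black block on the deck's centre line. Where the block is clamped varies and is not reported (cap face at runway y -235 to -295 mm): see or feel it. Value: m pushed in towards -y; 0 out, 0.023 hard end. Spring 1 to 1.9 N, less than the sled's friction: the sled stays where it is left.
- loupe: Black eye loupe, 31 mm in diameter, 26 mm high, standing on the tunnel's roof (top at about 100 mm above the bench); leave alone. Origin: centre of its underside.
- oil_pot: Red oil pot, 40 mm in diameter, 32 mm high, beside the deck; leave alone. Origin: centre of its underside.
- dish: White ceramic dish, 76 mm in diameter, 22 mm high, beside the deck; leave alone. Origin: centre of its underside.
- jar: Amber jar with a black cap, 48 mm in diameter, 50 mm high, beside the deck; leave alone. Origin: centre of its underside.
- holder: Brass ring (movement holder), 44 mm in diameter, 14 mm high, beside the deck; leave alone. Origin: centre of its underside.
- screwdriver: Yellow-handled screwdriver, 130 mm long, lying beside the deck; leave alone. Origin: on its underside, about its middle.
Mind the look-alikes: they are no part of the job. There is more than one size of the sled; the job needs the larger.

How it is judged:
By the outcome, as a careful person would: the job done as asked, in the order asked, and still so for the second after the job is handed in, with the robot touching nothing.
It also fails if it takes over 64 s, if anything falls off the work surface, if the arm or the gripper's body presses on something with over 40 N, if the wrist force passes 120 N, or if a joint passes its speed limit or range.

## Working session

There is one attempt and no reset: what is moved stays moved. The work goes in short steps, Python scripts to look and compute and a tool call to move; the robot and the scene stay as the last step left them, time stands still between calls to the robot, and variables do not carry over. Pictures are saved under pics/ and viewed, at most 10 in all, crops included, and the job is handed in when it is done.

Besides the shell and the picture viewer there is one more tool, called after ">>>" as a command line: name --argument value ..., lists and objects as JSON in quotes. move_arm: Moves the arm, as the interface text tells. Its arguments: {"type":"object","properties":{"deltas":{"type":"array"},"squeeze":{"type":"number"}},"required":["deltas"]}

```bash
mkdir -p pics
cat > h.py <<'E'
import numpy as np,cv2
from station import ctrl
from scipy.spatial.transform import Rotation as R
def ray(p,u,v):
    T=np.array(p["camera_from_world"]);d=np.array([(u-p["cx"])/p["fx"],(v-p["cy"])/p["fy"],1.])
    return -T[:3,:3].T@T[:3,3],T[:3,:3].T@d
def onz(p,u,v,z):
    o,d=ray(p,u,v);return o+d*(z-o[2])/d[2]
def proj(p,X):
    T=np.array(p["camera_from_world"]);c=T[:3,:3]@np.array(X)+T[:3,3]
    return p["fx"]*c[0]/c[2]+p["cx"],p["fy"]*c[1]/c[2]+p["cy"]
E
python3 - <<'E'
from h import *
s=ctrl.read_state();print(s)
for n in("top","scene"):
    p=ctrl.camera(n);cv2.imwrite(f"pics/{n}0.png",p["pixels"]);print(n,p["fx"],p["cx"],np.round(p["camera_from_world"],3).tolist())
    for t,z in(("runway",0),("mouth",.012),("exit",.012),("sled",.012),("front",.037),("watch",.022),("plunger",.037)):
        for r in ctrl.landmark_of(p,t)[:3]:
            v,u=r["position"];print(t,round(r["conf"],2),round(u),round(v),np.round(onz(p,u,v,z),3))
E
```

```text
{'t': 0.0, 'q': array([ 1.05950499e+00,  2.07405293e-01,  1.54292706e+00, -7.88376391e-06,
        1.39349864e+00, -1.50490145e-01]), 'qvel': array([-1.15261447e-03, -9.22904085e-06, -1.77857138e-03, -9.29681784e-04,
        1.48573440e-04,  2.20225386e-04]), 'tau': array([ 1.37092957e-03, -3.70874977e+01, -2.81419855e+01,  6.97625941e-02,
        3.62750923e-02, -1.55119028e-04]), 'position': array([0.20262552, 0.53731427, 0.22631187]), 'orientation': array([-0.56354449, -3.08990103,  0.00332844]), 'force': array([-0.43293856,  0.1088424 , -0.92865712]), 'torque': array([-0.05327349,  0.0340309 ,  0.01915857]), 'finger_force': 0.0, 'width': 0.09394864493515058}
top 476.260540308707 284.6743224789177 [[0.029, -1.0, -0.001, 0.081], [-0.988, -0.028, -0.15, 0.552], [0.15, 0.005, -0.989, 1.286], [0.0, 0.0, 0.0, 1.0]]
runway 0.68 325 220 [ 0.522 -0.02   0.   ]
exit 0.55 336 219 [ 0.523 -0.051  0.012]
sled 0.76 113 265 [0.376 0.572 0.012]
sled 0.6 255 216 [0.525 0.181 0.012]
front 0.86 87 281 [0.329 0.632 0.037]
front 0.58 289 216 [0.525 0.085 0.037]
watch 0.69 254 213 [0.533 0.183 0.022]Traceback (most recent call last):
  File "<stdin>", line 6, in <module>
ValueError: it knows: dish, exit, front, holder, jar, loupe, mouth, oil_pot, runway, screwdriver, sled, watch
```

Run:
```python
from h import *
for n in("top","scene"):
    p=ctrl.camera(n);im=p["pixels"];cv2.imwrite(f"pics/{n}1.png",cv2.resize(im,(784,588),interpolation=cv2.INTER_CUBIC))
    if n=="scene": print(p["fx"],np.round(p["camera_from_world"],3).tolist())
    for t,z in(("runway",0),("mouth",.012),("exit",.012),("sled",.012),("front",.037),("watch",.022),("loupe",.074)):
        for r in ctrl.landmark_of(p,t)[:3]:
            v,u=r["position"];print(n,t,round(r["conf"],2),round(u),round(v),np.round(onz(p,u,v,z),3))
```

```text
top runway 0.65 326 220 [ 0.522 -0.023  0.   ]
top mouth 0.7 312 218 [0.523 0.018 0.012]
top mouth 0.49 255 216 [0.525 0.18  0.012]
top exit 0.8 334 218 [ 0.526 -0.044  0.012]
top sled 0.97 113 267 [0.371 0.572 0.012]
top sled 0.55 254 218 [0.518 0.182 0.012]
top sled 0.19 328 214 [ 0.537 -0.028  0.012]
top front 0.95 286 215 [0.527 0.092 0.037]
top front 0.65 89 280 [0.334 0.627 0.037]
top front 0.28 258 170 [0.653 0.175 0.037]
top watch 0.75 323 220 [ 0.517 -0.012  0.022]
top loupe 0.44 327 212 [ 0.534 -0.019  0.074]
468.74996200778764 [[0.892, 0.452, -0.012, -0.531], [0.334, -0.677, -0.656, -0.076], [-0.305, 0.581, -0.754, 1.355], [0.0, 0.0, 0.0, 1.0]]
scene runway 0.84 245 264 [ 0.52  -0.023  0.   ]
scene mouth 0.68 256 254 [0.533 0.01  0.012]
scene mouth 0.38 324 229 [0.656 0.163 0.012]
scene exit 0.65 240 270 [ 0.522 -0.053  0.012]
scene sled 0.92 295 119 [0.385 0.557 0.012]
scene front 0.85 291 103 [0.347 0.601 0.037]
scene front 0.57 269 226 [0.531 0.086 0.037]
scene watch 0.71 284 204 [0.524 0.187 0.022]
scene loupe 0.51 248 248 [ 0.534 -0.024  0.074]
```

View pics/top1.png

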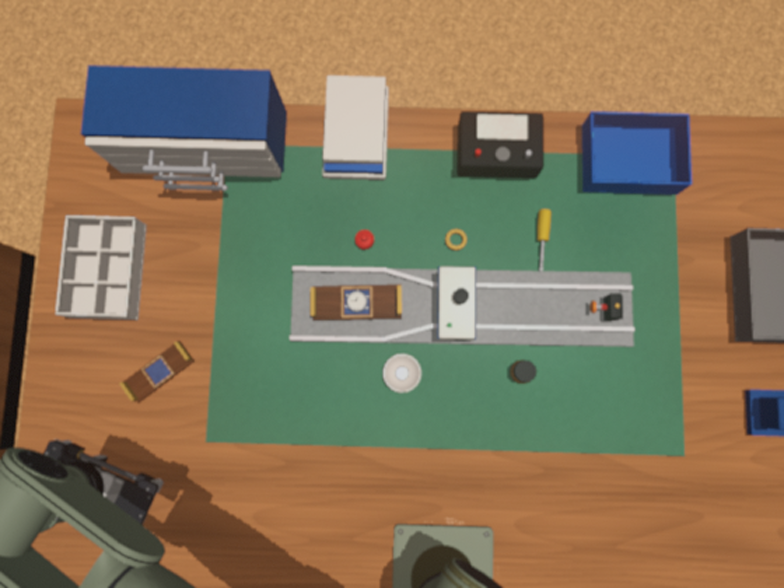

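View pics/scene1.png

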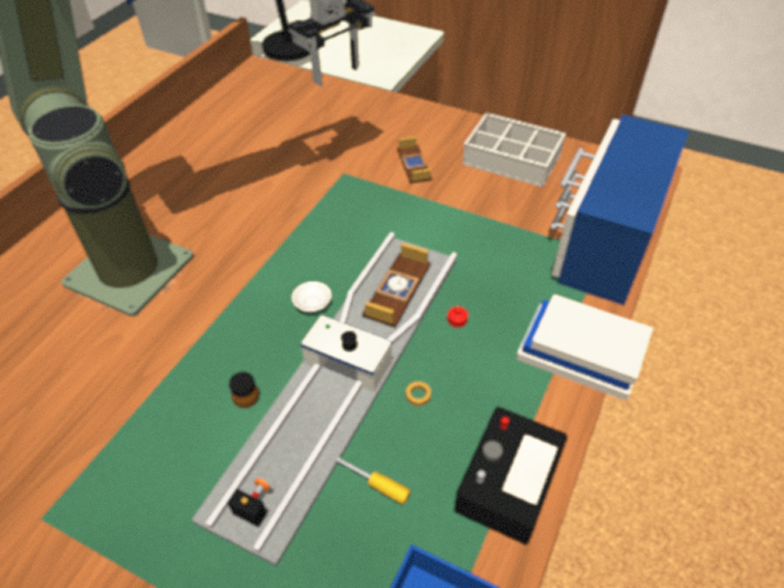

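Top view (784-px scale): the right sled, with the watch, is on the deck around (356,301). The tunnel is at (457,302) with the loupe on it, and the orange plunger is at (597,306). The smaller sled off the deck at (157,371) is the decoy. The scene view agrees. Next I'll measure the centre line and the sled bars.

```bash
cat >> h.py <<'E'
def centreline(p):
    g=p["pixels"].min(2).astype(float);L=[]
    for lo,hi in((196,214),(226,244)):
        pts=[]
        for c in list(range(350,385))+list(range(390,418)):
            w=g[lo:hi,c];w=np.clip(w-150,0,None)
            if w.sum()>0: pts.append(onz(p,c,lo+(w*np.arange(hi-lo)).sum()/w.sum(),.025)[:2])
        pts=np.array(pts);k=np.polyfit(pts[:,1],pts[:,0],1);r=pts[:,0]-np.polyval(k,pts[:,1])
        m=abs(r)<.003;k=np.polyfit(pts[m,1],pts[m,0],1);L.append(k);print("rail x=",k,"n",m.sum(),"sd",r[m].std())
    return np.mean(L,0)
def blob(m,amin=8):
    n,l,s,c=cv2.connectedComponentsWithStats(m.astype(np.uint8))
    return [(c[i],s[i]) for i in range(1,n) if s[i][4]>=amin]
E
python3 - <<'E'
from h import *
p=ctrl.camera("top");im=p["pixels"];k=centreline(p);print("centre x = %.4f*y + %.4f"%tuple(k))
hsv=cv2.cvtColor(im,cv2.COLOR_BGR2HSV)
br=(hsv[...,0]>15)&(hsv[...,0]<32)&(hsv[...,1]>110)&(hsv[...,2]>120)
br[:190]=0;br[250:]=0;br[:,:200]=0;br[:,420:]=0
for c,s in blob(br): print("brass",c,s,onz(p,*c,.052))
orr=(hsv[...,0]<14)&(hsv[...,1]>150)&(hsv[...,2]>120);orr[:,:400]=0;orr[:190]=0;orr[250:]=0
for c,s in blob(orr,3): print("orange",c,s,onz(p,*c,.037),onz(p,s[0]-.5,c[1],.037))
w=im.min(2)>150;w[:,:305]=0;w[:,342:]=0;w[:185]=0;w[250:]=0
for c,s in blob(w,100): print("roof",s,onz(p,s[0]-.5,s[1]+s[3]/2,.074),onz(p,s[0]+s[2]-.5,s[1]+s[3]/2,.074),onz(p,c[0],s[1]-.5,.074)[0],onz(p,c[0],s[1]+s[3]-.5,.074)[0])
# deck ends
g=im.astype(int)
for c in range(200,214): print(c,g[205,c],g[225,c],end=";")
print(onz(p,208,215,.012))
a=im[180:250,195:345];b=im[180:250,325:475]
cv2.imwrite("pics/crop.png",np.vstack([cv2.resize(x,None,fx=4,fy=4,interpolation=cv2.INTER_CUBIC) for x in(a,b)]))
E
```

```text
rail x= [-0.01748962  0.56580223] n 63 sd 0.00048734046109834864
rail x= [-0.01864123  0.48114371] n 63 sd 0.00040418627927575384
centre x = -0.0181*y + 0.5235
brass [223.4625 215.0125] [222 205   4  21  80] [0.52015841 0.26523173 0.052     ]
brass [284.26086957 214.36231884] [283 204   4  21  69] [0.52678277 0.09765742 0.052     ]
orange [515.31060606 209.34848485] [508 190  12  40 132] [ 0.56148142 -0.54714863  0.037     ] [ 0.56085505 -0.52534045  0.037     ]
orange [501.6 196.6] [500 196   4   3   5] [ 0.59658308 -0.51029276  0.037     ] [ 0.59641407 -0.50440527  0.037     ]
orange [505.66666667 197.33333333] [505 197   2   2   3] [ 0.5948199  -0.52160882  0.037     ] [ 0.59472602 -0.51833879  0.037     ]
orange [508. 198.] [508 197   1   3   3] [ 0.59310804 -0.52807019  0.037     ] [ 0.59306781 -0.52666906  0.037     ]
orange [513.75 197.5 ] [513 196   2   4   4] [ 0.5949953  -0.54424463  0.037     ] [ 0.59489472 -0.54074129  0.037     ]
orange [502.04347826 204.43478261] [498 202  10   6  23] [ 0.57433585 -0.51065516  0.037     ] [ 0.57397098 -0.49794898  0.037     ]
orange [50
[... 701 characters left out ...]
0.46232257 -0.49783198  0.037     ] [ 0.46220342 -0.49368975  0.037     ]
roof [ 314  190   28   54 1259] [0.51887011 0.01813689 0.074     ] [ 0.52104889 -0.05769581  0.074     ] 0.5956936995739608 0.44812863756721477
200 [101 131  87] [105 135  90];201 [101 130  86] [104 134  88];202 [101 130  86] [104 134  88];203 [101 130  86] [105 134  89];204 [100 129  86] [105 134  89];205 [101 130  86] [103 133  88];206 [101 130  85] [104 133  89];207 [ 99 129  84] [109 134  98];208 [110 134 102] [126 137 127];209 [136 145 140] [141 145 146];210 [145 149 152] [143 147 150];211 [148 152 154] [144 148 150];212 [150 153 155] [145 149 151];213 [149 153 156] [145 149 151];[0.52414503 0.31454094 0.012     ]
```

View pics/crop.png

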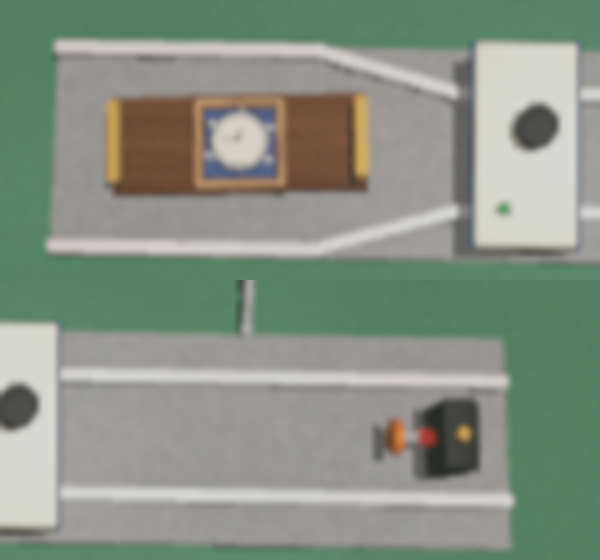

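The crop shows the sled (brass bars at crop x≈113 and 361) yawed slightly against the runway. The orange cap is at x≈398 in the lower crop, in front of the black block. The runway's yaw is about 1.04°, its centre line is x=0.5235−0.0181y, and the cap face is near y=−0.288.

```bash
cat > g.py <<'E'
import sys
from h import *
x,y,z,a=map(float,sys.argv[1:5])  # goal TCP, angle of tool y in world, deg
s=ctrl.read_state();C=R.from_rotvec(s["orientation"]);a=np.radians(a)
ty=np.array([np.cos(a),np.sin(a),0]);tz=np.array([0,0,-1.]);tx=np.cross(ty,tz)
G=R.from_matrix(np.c_[tx,ty,tz])
print("slide",np.round(C.inv().apply(np.array([x,y,z])-s["position"]),4),"rot",np.round((C.inv()*G).as_rotvec(degrees=True),2),"pos",np.round(s["position"],4),"t",s["t"])
E
python3 g.py .5202 .2652 .15 2.3
```

```text
slide [-0.3931 -0.1433  0.0774] rot [ 0.   -0.   67.03] pos [0.203  0.538  0.2275] t 1.2
```

>>> move_arm --deltas '[{"slide": [-0.393, -0.143, 0.077], "rotation": [0, 0, 67], "claw": 1}, {"slide": [-0.393, -0.143, 0.077], "rotation": [0, 0, 67], "claw": 1}, {"slide": [-0.393, -0.143, 0.077], "rotation": [0, 0, 67], "claw": 1}, {"slide": [-0.393, -0.143, 0.077], "rotation": [0, 0, 67], "claw": 1}, {"slide": [-0.393, -0.143, 0.077], "rotation": [0, 0, 67], "claw": 1}, {"slide": [-0.393, -0.143, 0.077], "rotation": [0, 0, 67], "claw": 1}, {"slide": [-0.393, -0.143, 0.077], "rotation": [0, 0, 67], "claw": 1}, {"slide": [-0.393, -0.143, 0.077], "rotation": [0, 0, 67], "claw": 1}, {"slide": [-0.393, -0.143, 0.077], "rotation": [0, 0, 67], "claw": 1}, {"slide": [-0.393, -0.143, 0.077], "rotation": [0, 0, 67], "claw": 1}]'

```text
t: 2.03
position: [0.5152, 0.2694, 0.1519]
orientation: [2.182, 2.26, 0.001]
force: [-0.1, 1.1, 0.9]
width: 0.0941
finger_force: 0.0
```

```bash
python3 g.py .5202 .2652 .15 2.3
```

```text
slide [-0.0044  0.0048  0.0019] rot [ 0.03 -0.02 -0.26] pos [0.5152 0.2694 0.1519] t 2.0333
```

>>> move_arm --deltas '[{"slide": [-0.0045, 0.005, 0.002], "rotation": [0, 0, -0.3], "claw": 1}, {"slide": [-0.0045, 0.005, 0.002], "rotation": [0, 0, -0.3], "claw": 1}]'

```text
t: 2.2
position: [0.5205, 0.2644, 0.1491]
orientation: [-2.174, -2.267, 0.002]
force: [-1.0, 0.1, 1.0]
width: 0.0942
finger_force: 0.0
```

```bash
cat >> h.py <<'E'
def wonz(p,u,v,z):
    T=np.array(p["camera_from_world"]);a=np.array([(u-p["cx"])/p["fx"],(v-p["cy"])/p["fy"]]);r=np.hypot(*a)
    d=T[:3,:3].T@np.r_[np.sin(r)*a/max(r,1e-9),np.cos(r)];o=-T[:3,:3].T@T[:3,3]
    return o+d*(z-o[2])/d[2]
E
python3 - <<'E'
from h import *
print(ctrl.read_state()["position"])
p=ctrl.camera("wrist");print(p["fx"],np.round(p["camera_from_world"],3).tolist())
cv2.imwrite("pics/w1.png",cv2.resize(p["pixels"],(784,588)))
hsv=cv2.cvtColor(p["pixels"],cv2.COLOR_BGR2HSV)
br=(hsv[...,0]>15)&(hsv[...,0]<32)&(hsv[...,1]>110)&(hsv[...,2]>90)
for c,s in blob(br,60): print("brass",c,s,wonz(p,*c,.052))
E
```

```text
[0.52052258 0.2643966  0.14912921]
325.19226210127806 [[0.999, 0.042, 0.0, -0.531], [0.04, -0.957, 0.288, 0.224], [0.012, -0.287, -0.958, 0.387], [0.0, 0.0, 0.0, 1.0]]
brass [283.26361484 208.15943173] [ 249  199   69   19 1267] [0.52130619 0.27307495 0.052     ]
brass [284.89956332 284.8937409 ] [252 260  64  54 687] [0.52595147 0.20169002 0.052     ]
brass [113.72888889 335.75111111] [105 314  23  49 450] [0.34158092 0.11897145 0.052     ]
brass [448.81  337.092] [435 314  24  49 500] [0.71089706 0.13254398 0.052     ]
brass [389.29852321 389.62376934] [ 258  361  255   45 2844] [0.65664652 0.05515827 0.052     ]
brass [283.91054313 367.24920128] [258 364  53   7 313] [0.52985247 0.09863091 0.052     ]
```

View pics/w1.png

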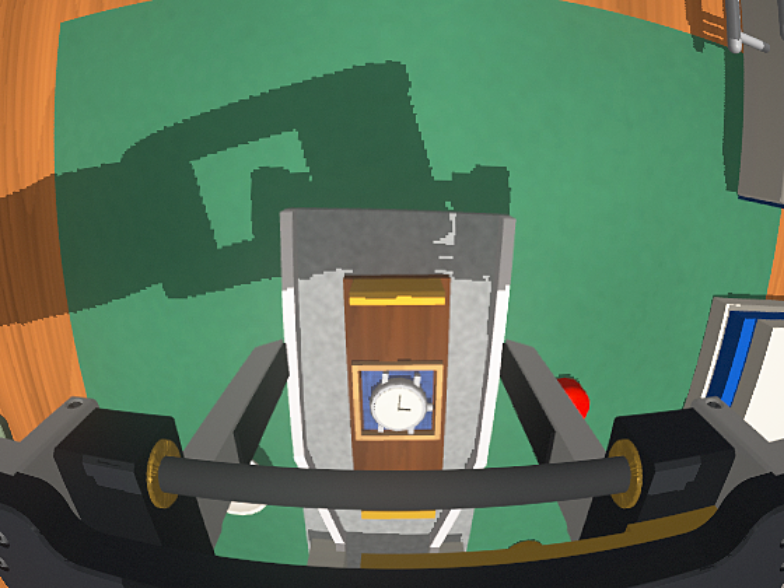

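Wrist view: the rear bar's lit top strip is at rows ~296–304, columns 349–444. The watch lies in the pocket, and the fingers straddle the sled clear of the rails.

Run:
```python
from h import *
p=ctrl.camera("wrist");h=cv2.cvtColor(p["pixels"],cv2.COLOR_BGR2HSV)
b=(h[...,0]>15)&(h[...,0]<32)&(h[...,1]>110)
print([(r,h[r,283].tolist()) for r in range(196,222)])
m=b&(h[...,2]>190);m[:205]=0;m[222:]=0
for c,s in blob(m,30):print("rear top",c,s,wonz(p,*c,.052))
m=b.copy();m[:360]=0;m[:,:250]=0;m[:,318:]=0;m[376:]=0
ys,xs=np.where(m)
for r in range(360,374):print(r,np.where(m[r])[0][[0,-1]] if m[r].any() else None,h[r,284].tolist())
# watch
for r in ctrl.landmark_of(p,"watch")[:2]:print(r["conf"],wonz(p,*r["position"][::-1],.022))
```

```text
[(196, [15, 9, 114]), (197, [5, 15, 104]), (198, [11, 124, 72]), (199, [12, 127, 66]), (200, [16, 147, 87]), (201, [20, 162, 118]), (202, [18, 163, 114]), (203, [19, 166, 114]), (204, [19, 165, 113]), (205, [19, 160, 115]), (206, [19, 166, 112]), (207, [19, 158, 118]), (208, [19, 162, 112]), (209, [19, 166, 117]), (210, [19, 168, 135]), (211, [19, 174, 145]), (212, [19, 171, 131]), (213, [19, 188, 212]), (214, [27, 184, 255]), (215, [25, 186, 253]), (216, [25, 186, 251]), (217, [25, 184, 253]), (218, [25, 182, 255]), (219, [19, 188, 232]), (220, [9, 152, 129]), (221, [12, 161, 141])]
rear top [284.94678899 215.48440367] [251 211  69   9 545] [0.52159529 0.26834381 0.052     ]
360 None [10, 11, 72]
361 None [10, 11, 70]
362 None [15, 7, 70]
363 None [0, 0, 65]
364 [260 311] [19, 70, 76]
365 [259 311] [20, 170, 96]
366 [259 311] [20, 190, 196]
367 [259 311] [22, 190, 244]
368 [259 311] [22, 190, 235]
369 [259 311] [22, 195, 233]
370 [259 311] [22, 206, 237]
371 [269 294] [20, 131, 224]
372 None [107, 24, 188]
373 None [30, 1, 174]
0.79 [0.52947872 0.18371559 0.022     ]
```

```bash
python3 g.py .5205 .268 .055 2.3
```

```text
slide [0.0003 0.0025 0.0951] rot [-0.04 -0.03  0.4 ] pos [0.5181 0.2676 0.1501] t 2.35
```

>>> move_arm --deltas '[{"slide": [0, 0.0025, 0.04], "rotation": [0, 0, 0.4], "claw": 1}, {"slide": [0, 0.0025, 0.07], "rotation": [0, 0, 0.4], "claw": 1}, {"slide": [0, 0.0025, 0.085], "rotation": [0, 0, 0.4], "claw": 1}, {"slide": [0, 0.0025, 0.095], "rotation": [0, 0, 0.4], "claw": 1}, {"slide": [0, 0.0025, 0.095], "rotation": [0, 0, 0.4], "claw": 1}, {"slide": [0, 0.0025, 0.095], "rotation": [0, 0, 0.4], "claw": 1}]'

```text
t: 2.85
position: [0.5211, 0.2679, 0.0556]
orientation: [2.176, 2.266, 0.001]
force: [0.2, 0.5, 0.5]
width: 0.0942
finger_force: 0.0
```

```bash
python3 g.py .5205 .268 .055 2.3
```

```text
slide [ 0.0001 -0.0006  0.0006] rot [ 0.03 -0.02  0.04] pos [0.5211 0.2679 0.0556] t 2.85
```

Now I'll close gently on the rear bar.

>>> move_arm --deltas '[{"slide": [0, 0, 0], "rotation": [0, 0, 0], "claw": 0.3}, {"slide": [0, 0, 0], "rotation": [0, 0, 0], "claw": 0.25}, {"slide": [0, 0, 0], "rotation": [0, 0, 0], "claw": 0.2}, {"slide": [0, 0, 0], "rotation": [0, 0, 0], "claw": 0.1}, {"slide": [0, 0, 0], "rotation": [0, 0, 0], "claw": 0.1}, {"slide": [0, 0, 0], "rotation": [0, 0, 0], "claw": 0.1}]' --squeeze 12

```text
t: 3.35
position: [0.5217, 0.2667, 0.0554]
orientation: [2.178, 2.264, 0.001]
force: [0.7, -0.4, 0.6]
width: 0.0573
finger_force: 0.0
```

```bash
cat > sl.py <<'E'
from h import *
p=ctrl.camera("top");h=cv2.cvtColor(p["pixels"],cv2.COLOR_BGR2HSV)
br=(h[...,0]>15)&(h[...,0]<32)&(h[...,1]>110)&(h[...,2]>120);br[:190]=0;br[250:]=0;br[:,:200]=0;br[:,420:]=0
for c,s in blob(br): X=onz(p,*c,.052);print("brass",s,X[:2].round(4),"off centreline",round(X[0]-(.5235-.0181*X[1]),4))
s=ctrl.read_state();print(s["position"].round(4),s["orientation"].round(3),s["force"].round(1),s["width"].round(4),s["t"])
E
python3 sl.py
```

```text
brass [283 204   4  21  69] [0.5268 0.0977] off centreline 0.0051Traceback (most recent call last):
  File "sl.py", line 5, in <module>
    s=ctrl.read_state();print(s["position"].round(4),s["orientation"].round(3),s["force"].round(1),s["width"].round(4),s["t"])
                                                                                                   ^^^^^^^^^^^^^^^^
AttributeError: 'float' object has no attribute 'round'
```

>>> move_arm --deltas '[{"slide": [0, 0, 0], "rotation": [0, 0, 0], "claw": 0.1}, {"slide": [0, 0, 0], "rotation": [0, 0, 0], "claw": 0.0}, {"slide": [0, 0, 0], "rotation": [0, 0, 0], "claw": 0.0}]'

```text
t: 3.65
position: [0.5218, 0.2667, 0.0553]
orientation: [2.178, 2.264, 0.001]
force: [-0.8, -0.1, 1.8]
width: 0.0562
finger_force: 12.0
```

```bash
sed -i 's/s\["width"\].round(4)/s["width"],s["finger_force"]/' sl.py; python3 sl.py; python3 g.py .5187 .268 .055 1.04
```

```text
brass [283 204   4  21  68] [0.5272 0.0977] off centreline 0.0054
[0.5218 0.2668 0.0553] [2.177e+00 2.264e+00 1.000e-03] [ 0.3 -0.5  3.1] 0.05622897673967597 12.000204920768738 3.7
slide [ 0.0014 -0.003   0.0003] rot [ 0.03 -0.    1.19] pos [0.5218 0.2668 0.0553] t 3.7
```

```bash
python3 g.py .5214 .2068 .0555 1.04
```

```text
slide [-0.0599 -0.0027 -0.0002] rot [ 0.03 -0.    1.19] pos [0.5218 0.2668 0.0553] t 3.7
```

>>> move_arm --deltas '[{"slide": [-0.004, -0.0005, 0], "rotation": [0, 0, 0.3], "claw": 0}, {"slide": [-0.013, -0.001, 0], "rotation": [0, 0, 0.6], "claw": 0}, {"slide": [-0.024, -0.0015, 0], "rotation": [0, 0, 0.9], "claw": 0}, {"slide": [-0.035, -0.002, 0], "rotation": [0, 0, 1.2], "claw": 0}, {"slide": [-0.046, -0.0025, 0], "rotation": [0, 0, 1.2], "claw": 0}, {"slide": [-0.055, -0.003, 0], "rotation": [0, 0, 1.2], "claw": 0}, {"slide": [-0.06, -0.003, 0], "rotation": [0, 0, 1.2], "claw": 0}, {"slide": [-0.06, -0.003, 0], "rotation": [0, 0, 1.2], "claw": 0}]'

```text
t: 4.37
position: [0.521, 0.2055, 0.0553]
orientation: [2.203, 2.24, -0.0]
force: [-0.3, 0.8, 3.6]
width: 0.0557
finger_force: 12.0
```

```bash
python3 sl.py; python3 g.py .523 .117 .0555 1.04
```

```text
brass [305 206   4  21  78] [0.5251 0.0359] off centreline 0.0022
[0.521  0.2056 0.0553] [ 2.202e+00  2.240e+00 -1.000e-03] [ 0.4 -0.2  4.1] 0.05605979277352445 12.000425308942795 4.4167
slide [-0.0886  0.0004 -0.0001] rot [ 0.01  0.07 -0.06] pos [0.521  0.2056 0.0553] t 4.4167
```

>>> move_arm --deltas '[{"slide": [-0.004, -0.0005, 0], "rotation": [0, 0, 0.2], "claw": 0}, {"slide": [-0.01, -0.0005, 0], "rotation": [0, 0, 0.5], "claw": 0}, {"slide": [-0.016, -0.0005, 0], "rotation": [0, 0, 0.5], "claw": 0}, {"slide": [-0.022, -0.0005, 0], "rotation": [0, 0, 0.5], "claw": 0}, {"slide": [-0.028, -0.0005, 0], "rotation": [0, 0, 0.5], "claw": 0}, {"slide": [-0.03, -0.0005, 0], "rotation": [0, 0, 0.5], "claw": 0}]'

```text
t: 4.92
position: [0.5211, 0.1772, 0.0553]
orientation: [-2.211, -2.231, -0.003]
force: [-0.2, 5.8, 3.2]
width: 0.0561
finger_force: 12.0
```

```bash
sed -i 's/s\["force"\].round(1)/s["force"].round(1),s["torque"].round(2)/' sl.py; python3 sl.py; python3 g.py .523 .117 .0555 1.04
```

```text
[0.5211 0.177  0.0553] [-2.211e+00 -2.231e+00 -2.000e-03] [-0.8  5.   4. ] [ 0.77  0.05 -0.  ] 0.055956591068214594 12.000262141227722 4.9667
slide [-0.06    0.0014 -0.0003] rot [ 0.03 -0.07 -0.54] pos [0.5211 0.177  0.0553] t 4.9667
```

>>> move_arm --deltas '[{"slide": [-0.005, 0, 0], "rotation": [0, 0, 0], "claw": 0}, {"slide": [-0.012, 0, 0], "rotation": [0, 0, -0.1], "claw": 0}, {"slide": [-0.019, 0.0005, 0], "rotation": [0, 0, -0.2], "claw": 0}, {"slide": [-0.026, 0.0005, 0], "rotation": [0, 0, -0.3], "claw": 0}, {"slide": [-0.03, 0.0005, 0], "rotation": [0, 0, -0.3], "claw": 0}]'

```text
t: 5.38
position: [0.5218, 0.1474, 0.0553]
orientation: [-2.205, -2.237, -0.003]
force: [-0.5, 6.8, 3.6]
width: 0.0557
finger_force: 12.0
```

```bash
python3 sl.py; python3 g.py .523 .117 .0555 1.04
```

```text
[0.5219 0.1467 0.0553] [-2.206e+00 -2.237e+00 -2.000e-03] [-0.   2.9  3.5] [0.85 0.03 0.02] 0.05540937579099009 12.000119537115097 5.4333
slide [-0.0298  0.0007 -0.0002] rot [ 0.03 -0.06 -0.24] pos [0.5219 0.1467 0.0553] t 5.4333
```

>>> move_arm --deltas '[{"slide": [-0.005, 0, 0], "rotation": [0, 0, 0], "claw": 0}, {"slide": [-0.015, 0, 0], "rotation": [0, 0, -0.1], "claw": 0}, {"slide": [-0.025, 0.0005, 0], "rotation": [0, 0, -0.2], "claw": 0}, {"slide": [-0.035, 0.0005, 0], "rotation": [0, 0, -0.2], "claw": 0}, {"slide": [-0.045, 0.001, 0], "rotation": [0, 0, -0.2], "claw": 0}, {"slide": [-0.055, 0.001, 0], "rotation": [0, 0, -0.2], "claw": 0}, {"slide": [-0.065, 0.001, 0], "rotation": [0, 0, -0.2], "claw": 0}, {"slide": [-0.075, 0.0015, 0], "rotation": [0, 0, -0.2], "claw": 0}, {"slide": [-0.083, 0.0015, 0], "rotation": [0, 0, -0.2], "claw": 0}, {"slide": [-0.085, 0.0015, 0], "rotation": [0, 0, -0.2], "claw": 0}]'

```text
t: 6.27
position: [0.524, 0.0626, 0.0553]
orientation: [-2.201, -2.238, -0.002]
force: [-1.6, 9.4, 5.9]
width: 0.056
finger_force: 12.0
```

```bash
python3 sl.py
```

```text
brass [357 207   4  21  66] [ 0.5251 -0.1062] off centreline -0.0003
[0.524  0.0625 0.0553] [-2.201e+00 -2.238e+00 -2.000e-03] [-0.6  5.9  5.3] [1.21 0.01 0.  ] 0.055896954650157635 12.001812011003494 6.3167
```

>>> move_arm --deltas '[{"slide": [0, 0, 0], "rotation": [0, 0, 0], "claw": 0.5}, {"slide": [0, 0, 0], "rotation": [0, 0, 0], "claw": 0.8}, {"slide": [0, 0, 0], "rotation": [0, 0, 0], "claw": 0.8}, {"slide": [0, 0, 0], "rotation": [0, 0, 0], "claw": 0.8}, {"slide": [0, 0, -0.03], "rotation": [0, 0, 0], "claw": 0.8}, {"slide": [0, 0, -0.065], "rotation": [0, 0, 0], "claw": 0.8}, {"slide": [0, 0, -0.1], "rotation": [0, 0, 0], "claw": 0.8}, {"slide": [0, 0, -0.11], "rotation": [0, 0, 0], "claw": 0.8}]'

```text
t: 6.98
position: [0.5277, 0.0613, 0.1705]
orientation: [2.196, 2.236, 0.009]
force: [0.7, -0.7, 1.5]
width: 0.0848
finger_force: 0.0
```

```bash
python3 g.py .527 -.1095 .16 1.04
```

```text
slide [-0.1708 -0.0039  0.0107] rot [ 0.52  0.07 -0.01] pos [0.5277 0.0613 0.1705] t 6.9833
```

>>> move_arm --deltas '[{"slide": [-0.02, 0, 0], "rotation": [0, 0, 0], "claw": 1}, {"slide": [-0.06, 0, 0], "rotation": [0, 0, 0], "claw": 1}, {"slide": [-0.1, 0, 0], "rotation": [0, 0, 0], "claw": 1}, {"slide": [-0.14, 0, 0], "rotation": [0, 0, 0], "claw": 1}, {"slide": [-0.171, 0, 0], "rotation": [0, 0, 0], "claw": 1}, {"slide": [-0.171, 0, 0], "rotation": [0, 0, 0], "claw": 1}, {"slide": [-0.171, 0, 0], "rotation": [0, 0, 0], "claw": 1}]'

```text
t: 7.57
position: [0.5267, -0.1108, 0.164]
orientation: [-2.204, -2.236, 0.001]
force: [-0.8, 0.4, -0.1]
width: 0.0938
finger_force: 0.0
```

```bash
python3 - <<'E'
from h import *
p=ctrl.camera("wrist");cv2.imwrite("pics/w2.png",cv2.resize(p["pixels"],(784,588)))
h=cv2.cvtColor(p["pixels"],cv2.COLOR_BGR2HSV)
m=(h[...,0]>15)&(h[...,0]<32)&(h[...,1]>110)&(h[...,2]>190)
for c,s in blob(m,50):print(c,s,wonz(p,*c,.052))
o=(h[...,0]<14)&(h[...,1]>170)&(h[...,2]>150)
for c,s in blob(o,20):print("or",c,s,wonz(p,*c,.037))
E
python3 g.py .527 -.1095 .056 1.04
```

```text
[281.08438061   7.76301616] [247   4  69   9 557] [0.52350851 0.06465471 0.052     ]
[420.54334365 110.53405573] [402  90  38  42 646] [ 0.64537782 -0.01657448  0.052     ]
[283.13893967 208.72394881] [252 205  65   9 547] [ 0.52781111 -0.10701518  0.052     ]
[430.83926031 277.59459459] [407 270  49  16 703] [ 0.67902687 -0.17764227  0.052     ]
or [554.53067485  72.10327198] [549  19  11 107 978] [0.83013921 0.05297732 0.037     ]
or [ 23.79961849 195.0504133 ] [    0    61    68   254 11009] [ 0.23051497 -0.09941138  0.037     ]
or [538.00292398 290.20760234] [517 278  40  33 684] [ 0.86880765 -0.21915802  0.037     ]
or [280.55813953 370.8372093 ] [277 368   8   7  43] [ 0.52838227 -0.31224376  0.037     ]
or [  1.52 416.72] [  0 412   6   8  25] [-0.11416191 -0.62325968  0.037     ]
slide [-1.00e-04  5.00e-04  1.08e-01] rot [-0.1  -0.05 -0.1 ] pos [ 0.5267 -0.1095  0.164 ] t 7.6167
```

View pics/w2.png

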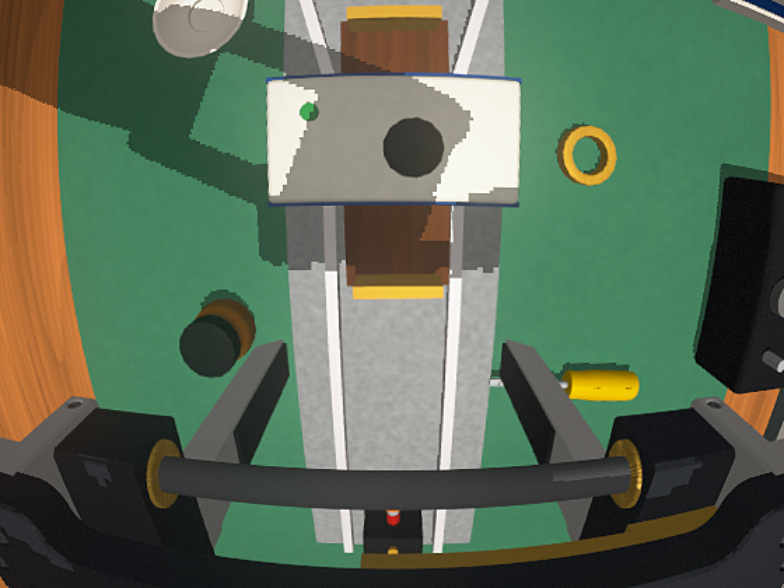

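The wrist view shows the front bar out of the exit, with its top at (397,292). The loupe is still on the roof, the rails run on either side, and the fingers are clear of the jar and screwdriver.

>>> move_arm --deltas '[{"slide": [0, 0.0005, 0.035], "rotation": [0, 0, 0], "claw": 1}, {"slide": [0, 0.0005, 0.07], "rotation": [0, 0, 0], "claw": 1}, {"slide": [0, 0.0005, 0.095], "rotation": [0, 0, 0], "claw": 0.8}, {"slide": [0, 0.0005, 0.108], "rotation": [0, 0, 0], "claw": 0.7}, {"slide": [0, 0.0005, 0.108], "rotation": [0, 0, 0], "claw": 0.5}, {"slide": [0, 0.0005, 0.108], "rotation": [0, 0, 0], "claw": 0.3}, {"slide": [0, 0.0005, 0.108], "rotation": [0, 0, 0], "claw": 0}, {"slide": [0, 0.0005, 0.108], "rotation": [0, 0, 0], "claw": 0}, {"slide": [0, 0.0005, 0.108], "rotation": [0, 0, 0], "claw": 0}, {"slide": [0, 0.0005, 0.108], "rotation": [0, 0, 0], "claw": 0}]' --squeeze 10

```text
t: 8.45
position: [0.5289, -0.1092, 0.0586]
orientation: [2.2, 2.24, 0.002]
force: [-1.3, 1.0, 5.3]
width: 0.0558
finger_force: 10.0
```

```bash
python3 sl.py;python3 g.py .5289 -.2095 .056 1.04
```

```text
brass [295 206   5  22  86] [0.5221 0.0631] off centreline -0.0002
[ 0.5289 -0.1092  0.0586] [2.20e+00 2.24e+00 2.00e-03] [-2.   1.6  6.2] [0.29 0.37 0.05] 0.055814282820515614 10.003009736537933 8.5
slide [-0.1002 -0.0018  0.0027] rot [ 0.12  0.02 -0.01] pos [ 0.5289 -0.1092  0.0586] t 8.5
```

>>> move_arm --deltas '[{"slide": [-0.004, 0, 0], "rotation": [0, 0, 0], "claw": 0}, {"slide": [-0.014, 0, 0], "rotation": [0, 0, 0], "claw": 0}, {"slide": [-0.025, 0, 0], "rotation": [0, 0, 0], "claw": 0}, {"slide": [-0.036, 0, 0], "rotation": [0, 0, 0], "claw": 0}, {"slide": [-0.047, 0, 0], "rotation": [0, 0, 0], "claw": 0}, {"slide": [-0.058, -0.0005, 0], "rotation": [0, 0, 0], "claw": 0}, {"slide": [-0.069, -0.0005, 0], "rotation": [0, 0, 0], "claw": 0}, {"slide": [-0.08, -0.0005, 0], "rotation": [0, 0, 0], "claw": 0}, {"slide": [-0.088, -0.0005, 0], "rotation": [0, 0, 0], "claw": 0}, {"slide": [-0.09, -0.0005, 0], "rotation": [0, 0, 0], "claw": 0}]'

```text
t: 9.33
position: [0.5299, -0.1975, 0.0585]
orientation: [-2.202, -2.237, -0.007]
force: [-0.6, 11.0, 8.5]
width: 0.0559
finger_force: 10.0
```

```bash
python3 sl.py;python3 g.py .531 -.2615 .057 1.04
```

```text
[ 0.5299 -0.1976  0.0585] [-2.202 -2.238 -0.007] [-0.3  7.4  8.3] [ 1.49  0.17 -0.05] 0.055644349704344016 10.003675371408463 9.3833
slide [-0.064   0.0001  0.0012] rot [ 0.1  -0.26 -0.12] pos [ 0.5299 -0.1976  0.0585] t 9.3833
```

>>> move_arm --deltas '[{"slide": [-0.004, 0, 0], "rotation": [0, 0, 0], "claw": 0}, {"slide": [-0.012, 0, 0], "rotation": [0, 0, 0], "claw": 0}, {"slide": [-0.02, 0, 0], "rotation": [0, 0, 0], "claw": 0}, {"slide": [-0.028, 0, 0], "rotation": [0, 0, 0], "claw": 0}, {"slide": [-0.036, 0, 0], "rotation": [0, 0, 0], "claw": 0}, {"slide": [-0.044, 0, 0], "rotation": [0, 0, 0], "claw": 0}, {"slide": [-0.05, 0, 0], "rotation": [0, 0, 0], "claw": 0}, {"slide": [-0.05, 0, 0], "rotation": [0, 0, 0], "claw": 0}]'

```text
t: 10.05
position: [0.5306, -0.2475, 0.0584]
orientation: [-2.201, -2.239, -0.006]
force: [-1.4, 7.6, 7.9]
width: 0.0559
finger_force: 10.0
```

```bash
python3 sl.py
python3 - <<'E'
from h import *
p=ctrl.camera("top");q=ctrl.camera("scene")
a=p["pixels"][185:255,320:460];b=q["pixels"][250:390,110:310]
cv2.imwrite("pics/c3.png",np.hstack([cv2.resize(a,(400,400*70//140*2)),cv2.resize(b,(400,280*400//280))]))
E
```

```text
brass [344 207   6  22  95] [ 0.524  -0.0739] off centreline -0.0008
[ 0.5306 -0.2475  0.0584] [-2.201 -2.239 -0.005] [-1.2  6.5  8.1] [1.22 0.31 0.03] 0.0558250724870292 10.00202938914299 10.1
```

View pics/c3.png

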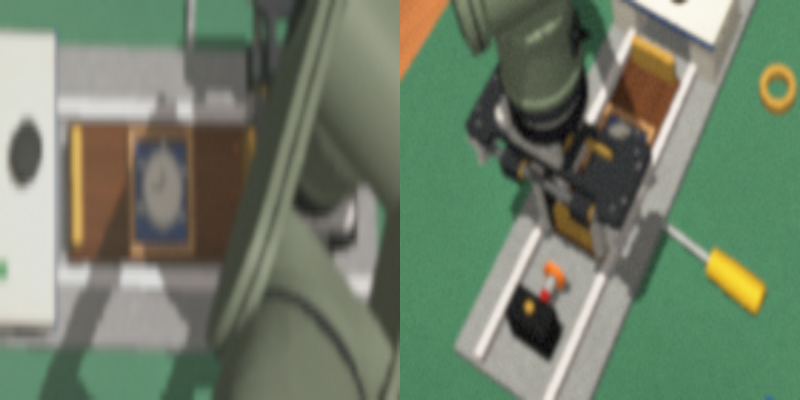

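The crops show the sled fully out of the tunnel with the watch in its pocket, and the plunger (crop 552,272) still ahead and untouched. I'll take an orange-cap baseline in the scene camera before advancing.

```bash
cat > pl.py <<'E'
from h import *
q=ctrl.camera("scene");h=cv2.cvtColor(q["pixels"],cv2.COLOR_BGR2HSV)
m=(h[...,0]>=4)&(h[...,0]<14)&(h[...,1]>140)&(h[...,2]>140);m[:320]=0;m[375:]=0;m[:,:150]=0;m[:,:170]=0;m[:,215:]=0
for c,s in blob(m,4):print("orange",c.round(2),s,onz(q,*c,.037).round(4))
k=(h[...,2]>60)&(h[...,1]>100)&((h[...,0]<3)|(h[...,0]>172));k[:320]=0;k[385:]=0;k[:,:150]=0;k[:,215:]=0
for c,s in blob(k,3):print("red",c.round(2),s)
print("px for +10mm -y:",np.subtract(proj(q,(.529,-.30,.037)),proj(q,(.529,-.29,.037))))
s=ctrl.read_state();print(s["position"].round(4),s["force"].round(1),s["t"])
E
python3 pl.py
```

```text
orange [187.2  345.45] [182 342  10   9  40] [ 0.5282 -0.2859  0.037 ]
red [182.32 353.53] [180 351   5   6  19]
px for +10mm -y: [-2.66040167  3.94756034]
[ 0.5306 -0.2475  0.0584] [-2.5  5.5  7.6] 10.25
```

>>> move_arm --deltas '[{"slide": [-0.004, 0, 0], "rotation": [0, 0, 0], "claw": 0}, {"slide": [-0.01, 0, 0], "rotation": [0, 0, 0], "claw": 0}, {"slide": [-0.016, 0, 0], "rotation": [0, 0, 0], "claw": 0}, {"slide": [-0.022, 0, 0], "rotation": [0, 0, 0], "claw": 0}, {"slide": [-0.025, 0, 0], "rotation": [0, 0, 0], "claw": 0}, {"slide": [-0.025, 0, 0], "rotation": [0, 0, 0], "claw": 0}]'

```text
t: 10.75
position: [0.5308, -0.2715, 0.0583]
orientation: [-2.2, -2.238, -0.007]
force: [-0.9, 7.9, 8.5]
width: 0.0561
finger_force: 10.0
```

```bash
python3 pl.py;python3 sl.py
```

```text
orange [187.27 344.82] [182 341  11  10  51] [ 0.5275 -0.2846  0.037 ]
red [181.9  353.38] [180 351   5   6  21]
px for +10mm -y: [-2.66040167  3.94756034]
[ 0.5309 -0.2715  0.0584] [-1.   8.2  9.3] 10.8
brass [353 207   5  22 105] [ 0.5239 -0.0975] off centreline -0.0014
brass [415 208   3   4  10] [ 0.5514 -0.2663] off centreline 0.023
[ 0.5309 -0.2715  0.0584] [-2.2   -2.238 -0.006] [-1.3  8.4  9. ] [1.55 0.34 0.02] 0.05588383331978135 10.001057088375092 10.85
```

>>> move_arm --deltas '[{"slide": [-0.003, 0, 0], "rotation": [0, 0, 0], "claw": 0}, {"slide": [-0.007, 0, 0], "rotation": [0, 0, 0], "claw": 0}, {"slide": [-0.011, 0, 0], "rotation": [0, 0, 0], "claw": 0}, {"slide": [-0.015, 0, 0], "rotation": [0, 0, 0], "claw": 0}, {"slide": [-0.015, 0, 0], "rotation": [0, 0, 0], "claw": 0}]'

```text
t: 11.27
position: [0.531, -0.286, 0.0583]
orientation: [-2.199, -2.237, -0.007]
force: [-1.6, 9.5, 9.0]
width: 0.0556
finger_force: 10.0
```

```bash
python3 pl.py;python3 sl.py
python3 - <<'E'
from h import *
q=ctrl.camera("scene");cv2.imwrite("pics/c4.png",cv2.resize(q["pixels"][310:390,140:240],None,fx=6,fy=6,interpolation=cv2.INTER_CUBIC))
E
```

```text
orange [187.12 346.94] [183 345   8   5  16] [ 0.53   -0.2888  0.037 ]
red [181.72 353.83] [179 352   6   5  18]
px for +10mm -y: [-2.66040167  3.94756034]
[ 0.5311 -0.286   0.0583] [-1.3  9.2  9.2] 11.3167
brass [358 207   5  22  98] [ 0.5244 -0.1114] off centreline -0.0011
[ 0.531  -0.286   0.0583] [-2.199 -2.238 -0.007] [-1.6  8.9  9.7] [1.79 0.32 0.06] 0.05600934344898754 10.000647604465485 11.3667
```

View pics/c4.png

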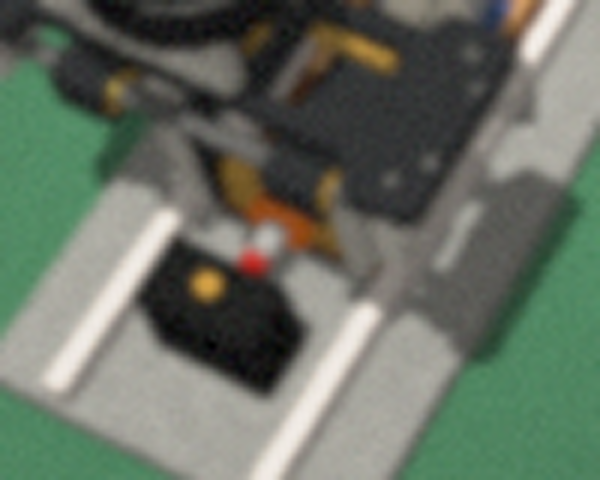

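The view shows the front bar against the orange cap (285,222), with the white rod still visible between the cap and the red collar (253,262). I'll compare profiles along the plunger axis with the initial picture.

```bash
cat > prof.py <<'E'
from h import *
q=ctrl.camera("scene");a=cv2.imread("pics/scene0.png");b=q["pixels"]
for x in(.526,.530,.534):
  print("x",x)
  for y in np.arange(-.278,-.318,-.002):
    u,v=proj(q,(x,y,.037))
    f=lambda i:cv2.getRectSubPix(i,(1,1),(u,v))[0,0].tolist()
    print(round(y,3),f(a),f(b))
s=ctrl.read_state();print(s["position"].round(4),s["t"])
E
python3 prof.py
```

```text
[ WARN:0@0.542] global loadsave.cpp:275 findDecoder imread_('pics/scene0.png'): can't open/read file: check file path/integrity
bash:  1344 Segmentation fault         python3 prof.py
```

```bash
sed -i 's/cv2.imread("pics\/scene0.png")/cv2.resize(cv2.imread("pics\/scene1.png"),(560,420),interpolation=cv2.INTER_AREA)/' prof.py; python3 prof.py
```

```text
x 0.526
-0.278 [148, 168, 199] [41, 38, 37]
-0.28 [120, 162, 230] [36, 35, 42]
-0.282 [81, 153, 246] [32, 44, 70]
-0.284 [56, 142, 248] [29, 60, 110]
-0.286 [67, 133, 235] [30, 73, 139]
-0.288 [109, 143, 210] [50, 83, 142]
-0.29 [148, 165, 195] [89, 106, 139]
-0.292 [172, 182, 192] [129, 138, 150]
-0.294 [181, 190, 192] [162, 169, 172]
-0.296 [181, 189, 190] [173, 182, 183]
-0.298 [170, 176, 191] [169, 176, 182]
-0.3 [141, 146, 195] [147, 153, 178]
-0.302 [96, 102, 200] [114, 120, 185]
-0.304 [64, 71, 200] [79, 85, 191]
-0.306 [48, 55, 192] [50, 55, 186]
-0.308 [48, 54, 158] [46, 52, 152]
-0.31 [42, 46, 105] [38, 41, 100]
-0.312 [35, 37, 56] [34, 35, 54]
-0.314 [32, 36, 36] [32, 32, 32]
-0.316 [32, 38, 42] [32, 34, 37]
x 0.53
-0.278 [155, 172, 193] [39, 38, 37]
-0.28 [127, 162, 221] [30, 35, 41]
-0.282 [87, 150, 242] [28, 43, 70]
-0.284 [53, 136, 245] [30, 60, 112]
-0.286 [58, 128, 234] [29, 73, 140]
-0.288 [93, 133, 208] [46, 82, 143]
-0.29 [131, 149, 185] [77, 97, 138]
-0.292 [156, 166, 178] [117, 126, 144]
-0.294 [166, 172, 178] [146, 155, 160]
-0.296 [164, 170, 174] [157, 164, 16
[... 398 characters left out ...]
.28 [141, 161, 200] [32, 36, 45]
-0.282 [107, 147, 223] [33, 45, 69]
-0.284 [66, 131, 233] [31, 60, 111]
-0.286 [47, 117, 226] [28, 70, 137]
-0.288 [48, 107, 207] [29, 74, 147]
-0.29 [68, 107, 180] [45, 81, 145]
-0.292 [83, 108, 159] [63, 91, 143]
-0.294 [98, 112, 141] [82, 101, 136]
-0.296 [107, 115, 127] [96, 107, 125]
-0.298 [108, 114, 121] [103, 110, 118]
-0.3 [99, 104, 118] [101, 106, 115]
-0.302 [84, 89, 121] [86, 92, 113]
-0.304 [72, 77, 123] [72, 77, 114]
-0.306 [62, 67, 117] [63, 67, 112]
-0.308 [55, 58, 97] [50, 55, 93]
-0.31 [46, 47, 68] [38, 40, 63]
-0.312 [39, 38, 42] [33, 31, 37]
-0.314 [33, 33, 31] [35, 36, 35]
-0.316 [32, 35, 32] [32, 36, 34]
[ 0.531  -0.2859  0.0583] 11.5167
```

>>> move_arm --deltas '[{"slide": [-0.002, 0, 0], "rotation": [0, 0, 0], "claw": 0}, {"slide": [-0.004, 0, 0], "rotation": [0, 0, 0], "claw": 0}, {"slide": [-0.006, 0, 0], "rotation": [0, 0, 0], "claw": 0}, {"slide": [-0.008, 0, 0], "rotation": [0, 0, 0], "claw": 0}, {"slide": [-0.0095, 0, 0], "rotation": [0, 0, 0], "claw": 0}, {"slide": [-0.0095, 0, 0], "rotation": [0, 0, 0], "claw": 0}]'

```text
t: 12.02
position: [0.5311, -0.2942, 0.0581]
orientation: [-2.198, -2.236, -0.009]
force: [-1.9, 12.1, 9.9]
width: 0.056
finger_force: 10.0
```

```bash
python3 prof.py | sed -n '20,42p;64p'; python3 sl.py
```

```text
-0.314 [32, 36, 36] [33, 34, 33]
-0.316 [32, 38, 42] [34, 38, 40]
x 0.53
-0.278 [155, 172, 193] [53, 56, 59]
-0.28 [127, 162, 221] [53, 55, 59]
-0.282 [87, 150, 242] [52, 51, 52]
-0.284 [53, 136, 245] [51, 49, 49]
-0.286 [58, 128, 234] [46, 45, 46]
-0.288 [93, 133, 208] [39, 37, 39]
-0.29 [131, 149, 185] [32, 35, 46]
-0.292 [156, 166, 178] [30, 45, 78]
-0.294 [166, 172, 178] [30, 63, 118]
-0.296 [164, 170, 174] [42, 77, 137]
-0.298 [155, 160, 173] [63, 87, 132]
-0.3 [133, 138, 177] [91, 102, 124]
-0.302 [91, 96, 179] [118, 125, 133]
-0.304 [49, 55, 181] [147, 152, 155]
-0.306 [38, 44, 171] [148, 154, 155]
-0.308 [35, 40, 142] [124, 128, 130]
-0.31 [35, 37, 93] [83, 84, 87]
-0.312 [30, 31, 50] [47, 49, 48]
-0.314 [33, 34, 35] [33, 33, 31]
-0.316 [35, 37, 34] [35, 36, 32]
[ 0.5311 -0.2942  0.0581] 12.0667
brass [361 208   5  21 102] [ 0.5232 -0.1195] off centreline -0.0025
[ 0.5311 -0.2942  0.0582] [-2.198 -2.236 -0.009] [-1.4 12.4  9.3] [2.27 0.31 0.05] 0.055877911810998465 10.00130832195282 12.1167
```

>>> move_arm --deltas '[{"slide": [-0.001, 0, 0], "rotation": [0, 0, 0], "claw": 0}, {"slide": [-0.0015, 0, 0], "rotation": [0, 0, 0], "claw": 0}, {"slide": [-0.0015, 0, 0], "rotation": [0, 0, 0], "claw": 0}, {"slide": [-0.0015, 0, 0], "rotation": [0, 0, 0], "claw": 0}]'

```text
t: 12.45
position: [0.5311, -0.2954, 0.0581]
orientation: [-2.197, -2.236, -0.009]
force: [-1.6, 13.1, 10.3]
width: 0.0557
finger_force: 10.0
```

>>> move_arm --deltas '[{"slide": [0, 0, 0], "rotation": [0, 0, 0], "claw": 0.3}, {"slide": [0, 0, 0], "rotation": [0, 0, 0], "claw": 0.6}, {"slide": [0, 0, 0], "rotation": [0, 0, 0], "claw": 0.9}, {"slide": [0, 0, 0], "rotation": [0, 0, 0], "claw": 0.9}, {"slide": [0, 0, 0], "rotation": [0, 0, 0], "claw": 0.9}, {"slide": [0, 0, -0.02], "rotation": [0, 0, 0], "claw": 0.9}, {"slide": [0, 0, -0.05], "rotation": [0, 0, 0], "claw": 0.9}, {"slide": [0, 0, -0.09], "rotation": [0, 0, 0], "claw": 0.9}, {"slide": [0, 0, -0.13], "rotation": [0, 0, 0], "claw": 0.9}, {"slide": [0, 0, -0.16], "rotation": [0, 0, 0], "claw": 0.9}]'

```text
t: 13.28
position: [0.5315, -0.3011, 0.2205]
orientation: [2.2, 2.238, 0.001]
force: [-0.1, -0.6, 0.0]
width: 0.0893
finger_force: 0.0
```

```bash
python3 prof.py | sed -n '22,42p;64p'; python3 sl.py
python3 - <<'E'
from h import *
q=ctrl.camera("scene");p=ctrl.camera("top")
cv2.imwrite("pics/c5.png",np.hstack([cv2.resize(q["pixels"][200:400,120:320],(396,396),interpolation=cv2.INTER_CUBIC),cv2.resize(p["pixels"][140:300,300:460],(396,396),interpolation=cv2.INTER_CUBIC)]))
E
```

```text
x 0.53
-0.278 [155, 172, 193] [40, 75, 104]
-0.28 [127, 162, 221] [52, 115, 152]
-0.282 [87, 150, 242] [65, 151, 198]
-0.284 [53, 136, 245] [70, 170, 222]
-0.286 [58, 128, 234] [74, 170, 221]
-0.288 [93, 133, 208] [66, 153, 213]
-0.29 [131, 149, 185] [55, 138, 220]
-0.292 [156, 166, 178] [43, 131, 236]
-0.294 [166, 172, 178] [43, 131, 244]
-0.296 [164, 170, 174] [54, 123, 234]
-0.298 [155, 160, 173] [90, 127, 208]
-0.3 [133, 138, 177] [131, 147, 183]
-0.302 [91, 96, 179] [155, 164, 174]
-0.304 [49, 55, 181] [162, 169, 173]
-0.306 [38, 44, 171] [153, 158, 161]
-0.308 [35, 40, 142] [127, 130, 133]
-0.31 [35, 37, 93] [82, 85, 88]
-0.312 [30, 31, 50] [45, 50, 49]
-0.314 [33, 34, 35] [29, 29, 29]
-0.316 [35, 37, 34] [28, 27, 30]
[ 0.5346 -0.3034  0.2277] 13.3333
brass [361 208   6  21  95] [ 0.5242 -0.1205] off centreline -0.0015
[ 0.5344 -0.3033  0.2249] [2.192 2.231 0.003] [ 1.2 -0.7 -0. ] [-0.05  0.02 -0.  ] 0.08954014348135779 0.0 13.3833
```

View pics/c5.png

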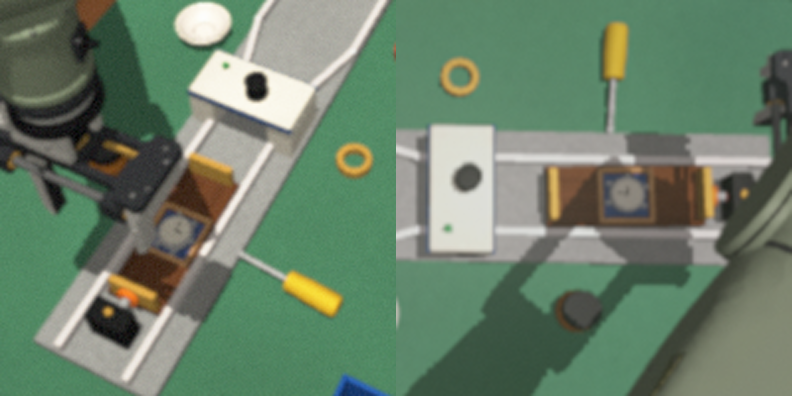

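The cap profile has shifted exactly 10 mm from its initial position, out of 23 mm of travel, so it is roughly half-way in. The final view shows the sled held against the plunger (120,292). The watch is in its pocket, the sled is out of the tunnel, and the loupe, jar, ring, screwdriver and dish haven't been disturbed.

```bash
python3 -c "
from station import ctrl;print(ctrl.job_done())"
```

```text
the job is handed in; nothing more can be done
None
```

I handed the job in: the sled went through the tunnel and out the far side, and its front now holds the plunger about 10 mm into its 23 mm travel; the watch is in its pocket, and the loose things I could see in the last pictures looked undisturbed.

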